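# Screw the painted jar's threaded lid home

## Task

Take the blue-and-white painted lid by its knob and set it in the neck of the open painted jar. Keeping it level and pressing lightly (a few newtons, never 20), turn it backward (anticlockwise) until it has ridden up and you feel it drop off the thread start, then screw it forward (clockwise), without cross-threading or forcing it, until its brim is pulled down snug on the cork ring all round the rim, and let go. Leave the plain wooden lid and everything else on the bench alone.

Things in the scene. Friction and masses are not known exactly. Their poses are not given: they have to be found in the camera images.
- lid: painted lid to fit, 160 g (varies), 70 mm high, white and blue with a blue knob; stands upright on its spigot. Origin: centre of the spigot's foot, z up its axis. From the foot up: boxwood spigot 20 mm long, 32 mm across, lowest 4.5 mm tapered to 25 mm; brim 73 mm across; dome to 43.5 mm; round straight-sided knob 28 mm across from 46 to 70 mm
- lid_brim (a point): centre of the brim's underside, 20 mm above the foot; comes to lie on the cork. Thread below it: right-hand, 4 starts (4 short ridges 2.5 mm thick, 39 mm over their tips, evenly spaced, leading ends 14 mm under the brim), lead 26 mm a turn: a quarter turn brings each start to the next one's place and shifts the lid 6.5 mm
- lid_knob (a point): middle of the knob, on the lid's axis, 58 mm above the foot: grip here from above, in any direction. Set in the neck the lid rests on the ridges, brim 6 to 12 mm above the rim as chance has it; it stays where it is when let go. Clockwise after the drop it meets the cork at 55 degrees, the thread pulls from 75 (later if you press), it is snug at 90 to 100 and jams hard past that
- jar: open painted jar, 150 mm high, 116 mm across, held immovable in a plywood cradle 150 x 150 x 18 mm on the bench. Origin: centre of the cradle's underside, z up. In its neck a glued boxwood thread ring: bore 42 mm, 4 inward ridges 2.5 mm thick leaving 34 mm clear, play 1.5 mm along the axis, 1 mm to each side. Neither the jar's yaw nor its painting tells where the starts lie
- mouth (a point): centre of the jar's mouth at the rim's top (60 mm across), 168 mm above the bench; z up. Ridges begin 2 mm below. On it a cork ring, 2 mm proud, giving 1 mm per 5 N. Turned anticlockwise from above, pressed lightly, the lid climbs till the brim is 12 mm above the rim and within a quarter turn drops 6.5 mm
- plain_lid: bystander: an unpainted, pale wooden lid of like size without a thread, 66 mm high, standing on the bench; origin: centre of its foot
- finished_jar: bystander: a closed painted jar, 116 mm across, 200 mm high; origin: centre of its foot
- brush_pot: bystander: blue pot with brushes, 72 mm across, 220 mm high; origin: centre of its foot
- paint_dish: bystander: low white dish, 88 mm across, 16 mm high; origin: centre of its foot
- brush: bystander: a brush lying on the bench; origin: on its underside
- mallet: bystander: wooden mallet lying on the bench, 200 mm long; origin: on its underside
- bench_stop: bystander: stepped wooden block with a hole, 45 x 75 x 88 mm; origin: centre of its underside
Things that resemble listed ones, but are neither listed nor needed, are in the scene too. Of the things that look like the lid, take the one that is farthest to the robot's right at the start.

How it is judged:
By the outcome, as a careful person would: the job done as asked, in the order asked, and still so for the second after the job is handed in, with the robot touching nothing.
It also fails if it takes over 70 s, if anything falls off the work surface, if the arm or the gripper's body presses on something with over 40 N, if the wrist force passes 120 N, or if a joint passes its speed limit or range.

## Robot

A 6-joint arm with a two-finger parallel gripper is mounted at the origin on the work surface. World frame = base frame: x ahead of the robot, y to its left, z up, the work surface at z = 0. Lengths are in m, angles in rad, forces in N, time in s.
With the tool pointing down it reaches from about 0.375 to 0.75 m from the base axis. Payload 9 kg.
Tool frame: the origin (TCP) lies at the very end of the fingers, on their centre line; the grasp point (between the pads) lies 19 mm behind it; z points along the fingers, y is the line along which they close (so a half turn about z gives the same grasp; the last joint's range is limited). The gripper opens to 85 mm and grips with 20 to 120 N. Pads are 22 mm wide; open, the fingers measure 114 mm over their backs; the gripper's body (76 mm by 85 mm) begins 54 mm behind the grasp point. The pads swing forward as they close: fully open they stand 13 mm farther back than shut.
Start: joints at [0.992, 0.104, 0.097, 1.564, 0, 1.353], TCP at [0.212, 0.561, 0.2] pointing down, gripper open.
Joint ranges: [-2.99, 2.99], [-0.84, 1.86], [-1.1, 1.16], [-1.84, 2.11], [-1.51, 1.56], [-3.14, 3.14]. Speed limits (rad/s): [2.22, 2.22, 2.57, 3.14, 3.14, 3.14].

## Interface

Orientations are given as a rotation vector (axis times angle).
In Python, from rig import bot gives the robot as it stands.
- The arm moves only by the tool apply_moves, never from a script. Its argument "rows" is a list that holds one entry, the list of rows, each a list of 7 numbers: the shift along the tool's x, y, z in cm, then the turn, a rotation vector about the tool's x, y, z in rad, then the closure, from 0 (fully open) to 1 (shut). In form: [[[dx, dy, dz, rx, ry, rz, gripper], ...]]. A call has 1 to 8 rows; each row is the pose to reach, as a shift and turn from the pose commanded when the call began, along the tool's axes at that moment; what a row does not reach only later rows make up. A row lasts 1/12 s, in which the tool goes at most 41.7 mm and 7.16 degrees, less where a joint would pass 70% of its speed; a pose out of reach is approached as far as the arm can. A call with a gripper value outside its range is refused whole. The fingers move at their own pace and stop on an object; "squeeze" is the grip in N (left out, the last holds). Time passes only in rows, so rows that repeat a pose let the fingers close. It gives the time, the measured TCP pose, the force, the opening and the grip force at its end, in the units of the state.
- bot.sense(): the state, without advancing time (a new reading comes with each control period).
- bot.camera(name): name is "side" or "top"; returns a dict with "color" (384x512x3 uint8, red, green, blue), "fov_y" (degrees; the focal length in pixels is half the picture's height over the tangent of half this angle, whatever the lens; pixels are square), "cx", "cy" (the principal point, pixels), "rvec" (rotation vector, rad) and "tvec" (3), from world to camera coordinates, as OpenCV has them. Camera axes: x right, y down, z forward; pixel columns grow to the right and rows downward; lengths in m; the calibration is good to about 2 mm. A picture is of the moment at which its call begins. There is no depth.
- bot.close_job(): hands the job in; it is judged then, once.
The state is a dict: "time_s": time; "joint_positions": joint angles; "joint_velocities": joint speeds; "tau": joint torques, N m; "position": TCP position; "orientation": TCP orientation; "contact_force": force on the tool from outside, world axes, zero at the start; "moment": the same for the moment, N m; "width": finger opening in m; "grip_force": force on a finger pad.
Only numpy, scipy, OpenCV 4.12 (cv2) and the standard library are available. Lean on these libraries where they do the work, as an engineer would, in place of code of your own. Each camera call takes 0.05 s, during which the arm holds its last target. There are 200 camera calls.

## Working session

There is one attempt and no reset: what is moved stays moved. The work goes in short steps, Python scripts to look and compute and a tool call to move; the robot and the scene stay as the last step left them, time stands still between calls to the robot, and variables do not carry over. Pictures are saved under pics/ and viewed, at most 10 in all, crops included, and the job is handed in when it is done.

Besides the shell and the picture viewer there is one more tool, called after ">>>" in YAML: its name, and indented under it one key for each argument. apply_moves: Moves the arm, as the interface text tells. Its arguments: {"type":"object","properties":{"rows":{"type":"array","items":{"type":"array","items":{"type":"array","items":{"type":"number"}}}},"squeeze":{"type":"number"}},"required":["rows"]}

```bash
mkdir -p pics; cat > h.py <<'E'
import numpy as np, cv2
from rig import bot
def cam(n):
    c=bot.camera(n); 
    f=192/np.tan(np.radians(c["fov_y"])/2)
    c["K"]=np.array([[f,0,c["cx"]],[0,f,c["cy"]],[0,0,1]]); return c
def ray(c,u,v,z):
    R=cv2.Rodrigues(np.array(c["rvec"],float))[0];t=np.array(c["tvec"]).ravel()
    o=-R.T@t; d=R.T@np.linalg.inv(c["K"])@[u,v,1]; return o+d*(z-o[2])/d[2]
def proj(c,p):
    return cv2.projectPoints(np.array(p,float).reshape(-1,3),np.array(c["rvec"],float),np.array(c["tvec"],float),c["K"],None)[0].reshape(-1,2)
E
python3 - <<'E'
from h import *
for n in("top","side"):
    c=cam(n); cv2.imwrite(f"pics/{n}0.png",cv2.resize(c["color"][:,:,::-1],(800,600),interpolation=cv2.INTER_CUBIC))
    R=cv2.Rodrigues(np.array(c["rvec"],float))[0]; print(n,c["fov_y"],c["cx"],c["cy"],-R.T@np.array(c["tvec"]).ravel(),R.tolist())
print(bot.sense())
E
```

```text
top 49.56913919262878 252.19841243013968 185.04472025444852 [0.4636244  0.03138573 1.36848694] [[0.010064925620233534, -0.9999448913012527, -0.002985235800632445], [-0.9966274437544596, -0.009788302972294494, -0.08147347715897676], [0.08143976686920776, 0.0037951924126154793, -0.9966710394542626]]
side 50.78577240591481 254.17317647705434 190.59337232451165 [0.27064354 0.58172251 0.90177797] [[-0.8780560005924319, -0.47835029713228433, -0.014094433549397017], [-0.3642464201288467, 0.6871302284307338, -0.6286307299202358], [0.31039040778822846, -0.5468391375991517, -0.7775762035600583]]
{'time_s': 0.1, 'joint_positions': array([9.92316696e-01, 1.04662124e-01, 9.65508574e-02, 1.56389336e+00,
       2.59184683e-05, 1.35312594e+00]), 'joint_velocities': array([-1.86098560e-03, -1.45189178e-03,  3.03730981e-03,  7.97072857e-04,
        7.15615896e-04,  8.39256896e-05]), 'tau': array([ 6.55879645e-03, -5.58205891e+01,  5.04721248e+01,  1.30034366e-02,
       -2.18711330e-04,  5.52516326e-05]), 'position': array([0.21159982, 0.56109601, 0.19908901]), 'orientation': array([-5.63600170e-01, -3.09012352e+00,  1.73353558e-03]), 'contact_force': array([-0.41700004,  0.44025559,  0.20439302]), 'moment': array([-0.00453442, -0.0093227 , -0.02180401]), 'grip_force': 0.0, 'width': 0.08503845995034584}
```

View pics/top0.png

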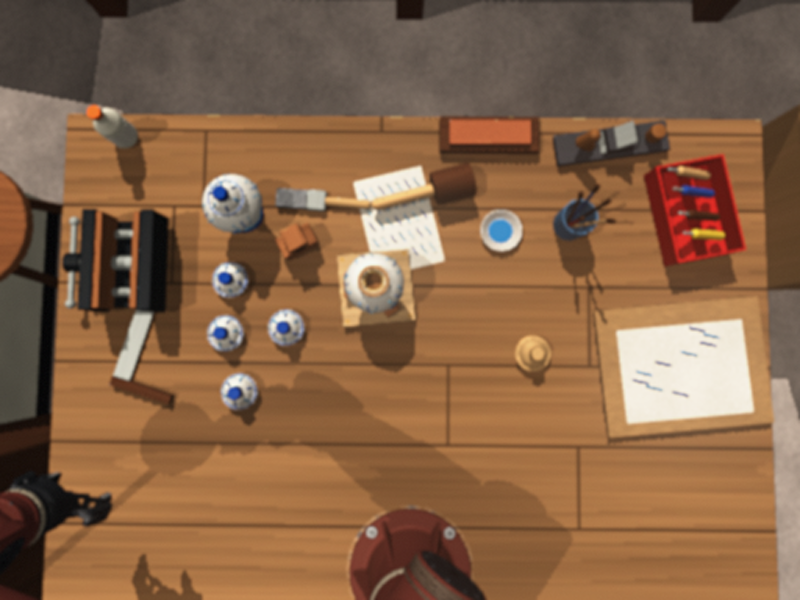

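View pics/side0.png

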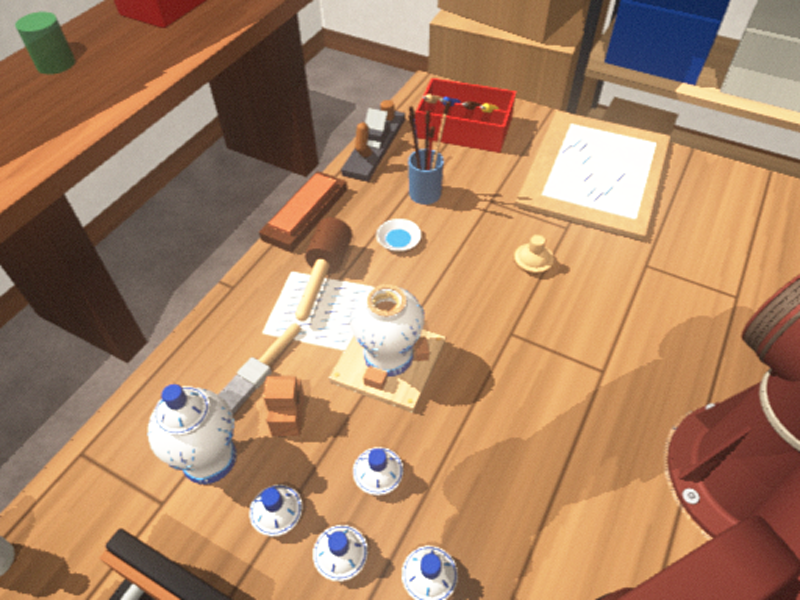

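Top view: four painted lids. The one farthest right is at about (286,327), and the jar mouth is at (374,281). In the side view these are (377,460) and (388,300).

```bash
python3 - <<'E'
from h import *
out=[]
s=512/800
for n,k,m in(("top",(284,327),(374,281)),("side",(377,458),(388,300))):
    c=cam(n); im=c["color"].astype(int)
    hsv=cv2.cvtColor(c["color"],cv2.COLOR_RGB2HSV)
    mask=((im[:,:,2]>im[:,:,0]+50)&(im[:,:,2]>60)).astype(np.uint8)
    nl,lab,st,cen=cv2.connectedComponentsWithStats(mask)
    i=min([i for i in range(1,nl) if st[i,4]>25],key=lambda i:np.hypot(*(cen[i]-np.array(k)*s)))
    print(n,"knob",st[i],cen[i],ray(c,*cen[i],.058))
    u,v=np.array(m)*s; print("mouth guess",u,v,ray(c,u,v,.168))
    for (u,v) in (np.array(k)*s,np.array(m)*s):
        u,v=int(u),int(v); out.append(cv2.resize(c["color"][v-30:v+30,u-40:u+40,::-1],(400,300),interpolation=cv2.INTER_CUBIC)); print("crop origin",u-40,v-30)
cv2.imwrite("pics/crops.png",np.vstack([np.hstack(out[:2]),np.hstack(out[2:])]))
E
```

```text
top knob [177 206   8   7  44] [180.5 209. ] [0.49280889 0.26137504 0.058     ]
mouth guess 239.36 179.84 [0.5764955  0.07333809 0.168     ]
crop origin 141 179
crop origin 199 149
side knob [236 287  11  13 111] [240.72972973 292.31531532] [0.49437286 0.25859722 0.058     ]
mouth guess 248.32 192.0 [0.57357363 0.07576196 0.168     ]
crop origin 201 263
crop origin 208 162
```

View pics/crops.png

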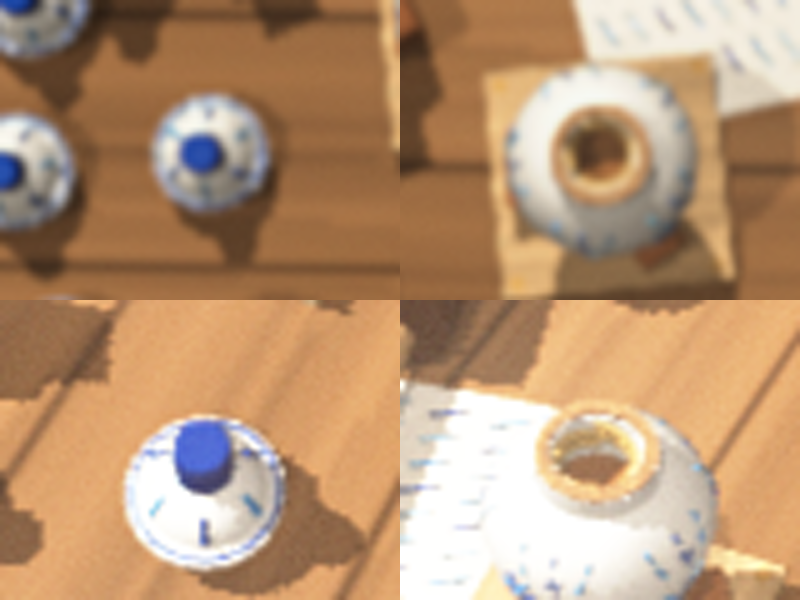

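Crops: the knob centre is at (202,155) in the top crop and (203,455) in the side crop. The cork ring is centred at (602,156) in the top crop and (599,452) in the side crop. Next I go to above the lid.

```bash
cat >> h.py <<'E'
def rel(x,y,z):
    s=bot.sense();R=cv2.Rodrigues(np.array(s["orientation"],float))[0]
    print("cm tool shift",(R.T@(np.array([x,y,z])-s["position"])*100).round(2))
    print("tool x,y world",R[:,0].round(3),R[:,1].round(3),R[:,2].round(4),"j",s["joint_positions"].round(3))
E
python3 - <<'E'
from h import *
c=cam("top");print(ray(c,239.0,179.9,.17)); c=cam("side");print(ray(c,247.4,192.,.17)); rel(.4935,.26,.13)
E
```

```text
[0.57612281 0.07430828 0.17      ]
[0.57463521 0.07814164 0.17      ]
cm tool shift [-37.   -18.24   6.96]
tool x,y world [-0.936  0.353  0.   ] [ 0.353  0.936 -0.   ] [-2.e-04 -3.e-04 -1.e+00] j [0.992 0.104 0.097 1.564 0.    1.353]
```

>>> apply_moves:
  rows:
    - [[-37,-18.2,6,0,0,0,0],[-37,-18.2,6,0,0,0,0],[-37,-18.2,6,0,0,0,0],[-37,-18.2,6,0,0,0,0],[-37,-18.2,6,0,0,0,0],[-37,-18.2,6,0,0,0,0],[-37,-18.2,6,0,0,0,0],[-37,-18.2,6,0,0,0,0]]

```text
time_s: 0.97
position: [0.4384, 0.319, 0.1517]
orientation: [0.563, 3.09, 0.001]
contact_force: [-0.4, 0.6, -0.1]
width: 0.0856
grip_force: 0.0
```

```bash
python3 - <<'E'
from h import *
print(bot.sense()["position"]);rel(.4935,.26,.13)
E
```

```text
[0.43841309 0.31902976 0.15170647]
cm tool shift [-7.24 -3.58  2.17]
tool x,y world [-0.936  0.353 -0.   ] [0.353 0.936 0.   ] [ 5.e-04  3.e-04 -1.e+00] j [ 0.388 -0.078 -0.173  1.475  0.     0.748]
```

>>> apply_moves:
  rows:
    - [[-5,-2.5,1,0,0,0,0],[-5,-2.5,1,0,0,0,0],[-5,-2.5,1,0,0,0,0],[-5,-2.5,1,0,0,0,0],[-5,-2.5,1,0,0,0,0]]

```text
time_s: 1.38
position: [0.4748, 0.2803, 0.142]
orientation: [-0.563, -3.091, -0.001]
contact_force: [-0.0, 0.1, -0.1]
width: 0.0855
grip_force: 0.0
```

```bash
python3 - <<'E'
from h import *
print(bot.sense()["position"]);rel(.4935,.26,.042)
c=cam("side"); cv2.imwrite("pics/s1.png",cv2.resize(c["color"][180:384,120:392,::-1],(800,600)))
E
```

```text
[0.47480702 0.28027408 0.14202988]
cm tool shift [-2.47 -1.24 10.  ]
tool x,y world [-0.936  0.353  0.   ] [0.353 0.936 0.   ] [-1.e-04  4.e-04 -1.e+00] j [ 0.296 -0.048 -0.162  1.457  0.     0.656]
```

View pics/s1.png

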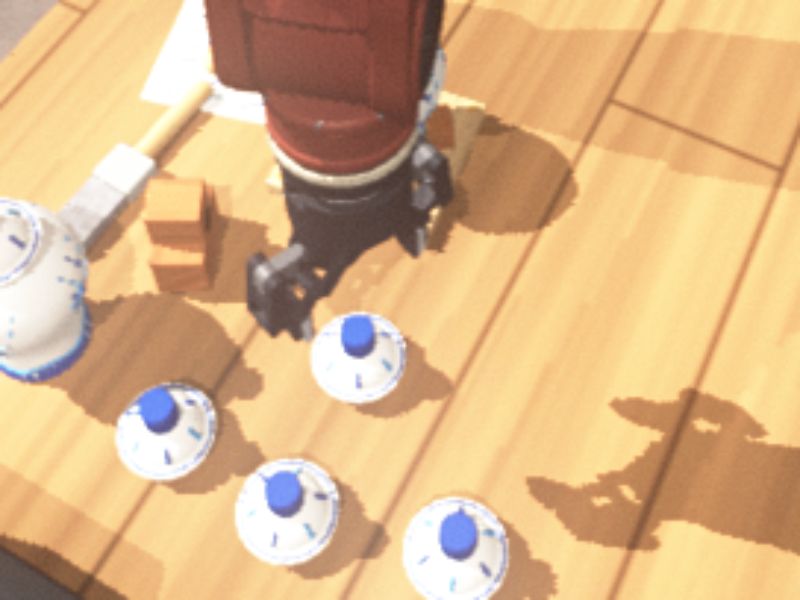

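The open fingers straddle the target lid at (358,357) with room to spare, so I move over it and descend.

>>> apply_moves:
  rows:
    - [[-2.5,-1.2,2,0,0,0,0],[-2.5,-1.2,5,0,0,0,0],[-2.5,-1.2,8,0,0,0,0],[-2.5,-1.2,9.8,0,0,0,0],[-2.5,-1.2,9.8,0,0,0,0],[-2.5,-1.2,9.8,0,0,0,0]]

```text
time_s: 1.93
position: [0.4932, 0.2604, 0.0437]
orientation: [-0.561, -3.09, 0.001]
contact_force: [-0.4, 0.1, 0.7]
width: 0.0854
grip_force: 0.0
```

>>> apply_moves:
  rows:
    - [[0,0,0,0,0,0,0.7],[0,0,0,0,0,0,0.7],[0,0,0,0,0,0,0.7],[0,0,0,0,0,0,0.7],[0,0,0,0,0,0,0.7],[0,0,0,0,0,0,0.7],[0,0,0,0,0,0,0.7],[0,0,0,0,0,0,0.7]]
  squeeze: 20

```text
time_s: 2.6
position: [0.4945, 0.2596, 0.0438]
orientation: [-0.564, -3.091, -0.0]
contact_force: [-0.6, 0.0, -0.4]
width: 0.0257
grip_force: 0.0
```

```bash
python3 - <<'E'
from h import *
print({k:bot.sense()[k] for k in("position","grip_force","width")})
a=cam("side"); b=cam("top")
cv2.imwrite("pics/s2.png",np.hstack([cv2.resize(a["color"][240:340,190:290,::-1],(400,400)),cv2.resize(b["color"][160:260,130:230,::-1],(400,400))]))
for c in(a,b): print(proj(c,[[.4945,.2596,.058],[.4945,.2596,.044]]))
E
```

```text
{'position': array([0.49447434, 0.25957516, 0.04382211]), 'grip_force': 0.0, 'width': 0.02573210696716824}
[[240.45690106 292.661024  ]
 [240.70796864 295.3441241 ]]
[[181.07619205 208.46793549]
 [181.83917402 208.57935797]]
```

View pics/s2.png

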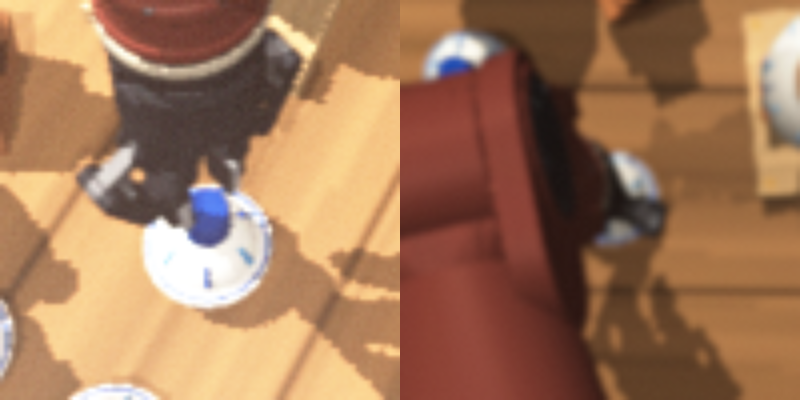

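The knob appears between the fingers at (210,215) in the left half. I'll close fully to see.

>>> apply_moves:
  rows:
    - [[0,0,0,0,0,0,1],[0,0,0,0,0,0,1],[0,0,0,0,0,0,1],[0,0,0,0,0,0,1]]
  squeeze: 20

```text
time_s: 3.03
position: [0.4944, 0.2596, 0.0438]
orientation: [-0.564, -3.091, -0.0]
contact_force: [-0.1, 0.3, 1.0]
width: -0.0004
grip_force: 0.0
```

```bash
python3 - <<'E'
from h import *
a=cam("side")
cv2.imwrite("pics/s3.png",cv2.resize(a["color"][220:320,175:308,::-1],(798,600),interpolation=cv2.INTER_CUBIC))
p=a; t=bot.sense()["position"]; print(t,(proj(a,[t,t+[0,0,.019],t+[0,0,.1]])-[175,220])*6)
E
```

```text
[0.49443446 0.25963127 0.04380664] [[394.3783071  452.43080258]
 [392.3274521  430.49687619]
 [382.77012457 328.28110872]]
```

View pics/s3.png

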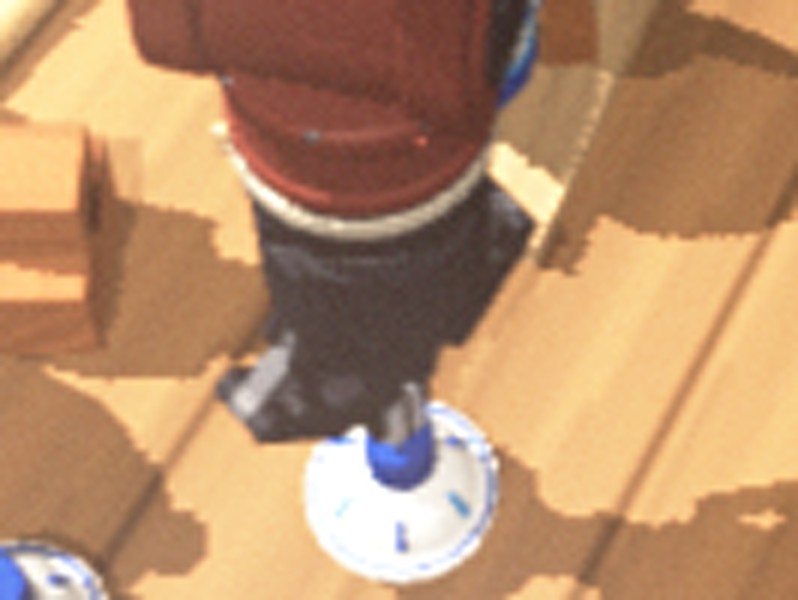

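The shut fingers seem to hide the knob's upper half: the tips are at about (400,440) and the knob bottom at (402,490). I'll triangulate to check heights.

```bash
python3 - <<'E'
from h import *
a=cam("side");b=cam("top")
P=[c["K"]@np.hstack([cv2.Rodrigues(np.array(c["rvec"],float))[0],np.array(c["tvec"],float).reshape(3,1)]) for c in(a,b)]
def tri(s,t):
    X=cv2.triangulatePoints(P[0],P[1],np.array(s,float).reshape(2,1),np.array(t,float).reshape(2,1)).ravel();X=X[:3]/X[3]
    print(X.round(4),proj(a,X)-s,proj(b,X)-t)
tri((240.73,292.3),(180.5,209.))      # knob
tri((241.4,301.1),(141+42.4-.4,179+30.6-.4))  # brim
tri((247.4,192.),(239.,179.9))
print(ray(a,241.4,301.1,.022),ray(b,183,209.2,.022), bot.sense()["moment"])
E
```

```text
[0.4928 0.2605 0.0633] [[0.0755913  0.00885363]] [[-0.01976643 -0.04690739]]
[0.4933 0.2606 0.0161] [[0.04057076 0.00476083]] [[-0.01059003 -0.02532402]]
[0.5767 0.0745 0.1648] [[0.04268977 0.0050053 ]] [[-0.01291645 -0.03003057]]
[0.49187226 0.26276861 0.022     ] [0.49304544 0.2595856  0.022     ] [-0.06052623  0.00069645 -0.01304848]
```

```bash
python3 - <<'E'
from h import *
a=cam("side")
y=np.array([.353,.936,0]);p=np.array([.4748,.2803,.142])
for z in(0,.013,.025,.04): print(z,((proj(a,[p+y*.0425+[0,0,z],p-y*.0425+[0,0,z]])-[120,180])*2.94).round().tolist())
s=bot.sense();print(s)
E
```

```text
0 [[311.0, 354.0], [406.0, 279.0]]
0.013 [[309.0, 346.0], [405.0, 270.0]]
0.025 [[308.0, 339.0], [405.0, 262.0]]
0.04 [[306.0, 329.0], [405.0, 251.0]]
{'time_s': 3.2333, 'joint_positions': array([ 2.49248947e-01,  9.43837851e-03, -2.84749076e-01,  1.27654132e+00,
        9.21939735e-05,  6.10036833e-01]), 'joint_velocities': array([-0.00061466, -0.0001178 , -0.00039836,  0.00019393, -0.00098747,
       -0.0010902 ]), 'tau': array([-1.09929479e-04, -4.98708451e+01,  4.93866348e+01,  5.18457546e-04,
       -1.96547485e-04, -9.29035707e-06]), 'position': array([0.49446367, 0.25962626, 0.04381026]), 'orientation': array([5.63651429e-01, 3.09059167e+00, 1.75852231e-04]), 'contact_force': array([-0.12403073,  0.18646141, -0.01777904]), 'moment': array([ 0.00979781,  0.02889006, -0.04016562]), 'grip_force': 0.0, 'width': -0.00030700055004918554}
```

The tips sit about 25 mm higher than the pose suggests, so the fingers shut above the knob. I'll open, go lower and close again.

>>> apply_moves:
  rows:
    - [[0,0,0,0,0,0,0],[0,0,0,0,0,0,0],[0,0,0,0,0,0,0],[0,0,0,0,0,0,0],[0,0,1,0,0,0,0],[0,0,2,0,0,0,0],[0,0,2.2,0,0,0,0],[0,0,2.2,0,0,0,0]]

```text
time_s: 3.9
position: [0.4932, 0.2593, 0.02]
orientation: [-0.563, -3.088, 0.002]
contact_force: [-0.2, 0.7, 0.1]
width: 0.0852
grip_force: 0.0
```

>>> apply_moves:
  rows:
    - [[0,0,0,0,0,0,0.6],[0,0,0,0,0,0,0.6],[0,0,0,0,0,0,0.6],[0,0,0,0,0,0,0.7],[0,0,0,0,0,0,0.75],[0,0,0,0,0,0,0.75],[0,0,0,0,0,0,0.75]]
  squeeze: 20

```text
time_s: 4.48
position: [0.4948, 0.2596, 0.0223]
orientation: [0.564, 3.09, 0.0]
contact_force: [-0.2, -0.8, 3.6]
width: 0.0266
grip_force: 20.1
```

```bash
python3 - <<'E'
from h import *
a=cam("side")
cv2.imwrite("pics/s4.png",cv2.resize(a["color"][220:320,175:308,::-1],(798,600),interpolation=cv2.INTER_CUBIC))
E
```

```text
(no output)
```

View pics/s4.png

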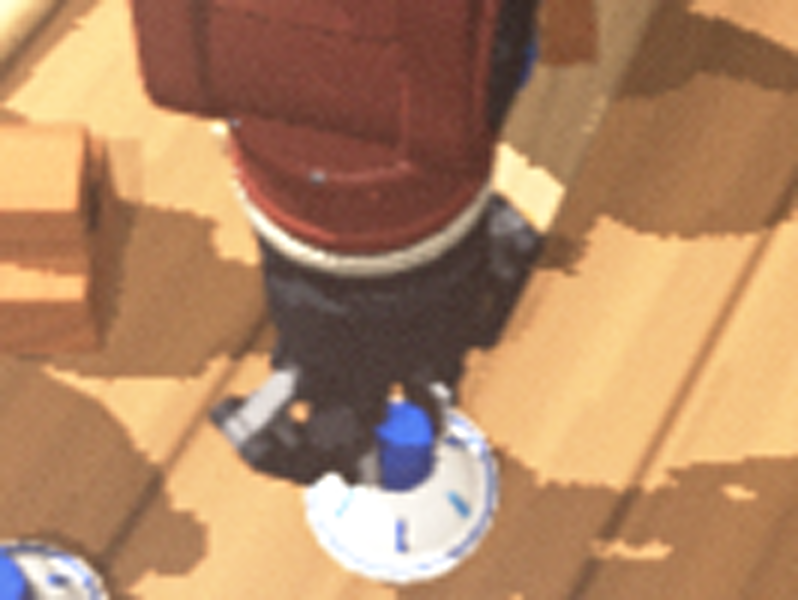

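Gripped (20 N), with the knob at (405,445) between the pads. I'll open, turn 90° and regrip to centre the lid in the other direction.

>>> apply_moves:
  rows:
    - [[0,0,0,0,0,0,0.45],[0,0,0,0,0,0,0.45],[0,0,0,0,0,0,0.45],[0,0,0,0,0,-0.12,0.45],[0,0,0,0,0,-0.24,0.45],[0,0,0,0,0,-0.36,0.45],[0,0,0,0,0,-0.48,0.45],[0,0,0,0,0,-0.6,0.45]]

```text
time_s: 5.2
position: [0.4944, 0.2596, 0.0217]
orientation: [0.384, -3.118, -0.0]
contact_force: [-0.2, 0.3, 0.2]
width: 0.047
grip_force: 0.0
```

>>> apply_moves:
  rows:
    - [[0,0,0,0,0,-0.12,0.45],[0,0,0,0,0,-0.24,0.45],[0,0,0,0,0,-0.36,0.45],[0,0,0,0,0,-0.48,0.45],[0,0,0,0,0,-0.6,0.45],[0,0,0,0,0,-0.72,0.45],[0,0,0,0,0,-0.84,0.45],[0,0,0,0,0,-0.96,0.45]]

```text
time_s: 5.87
position: [0.4943, 0.2596, 0.0216]
orientation: [1.78, -2.588, -0.0]
contact_force: [0.3, -0.6, -0.6]
width: 0.0469
grip_force: 0.0
```

>>> apply_moves:
  rows:
    - [[0,0,0,0,0,0,0.45],[0,0,0,0,0,0,0.7],[0,0,0,0,0,0,0.75],[0,0,0,0,0,0,0.75],[0,0,0,0,0,0,0.75],[0,0,0,0,0,0,0.75],[0,0,0,0,0,0,0.75]]
  squeeze: 40

```text
time_s: 6.45
position: [0.4944, 0.2597, 0.0219]
orientation: [-1.772, 2.594, 0.0]
contact_force: [-1.9, 0.8, 2.5]
width: 0.0265
grip_force: 39.0
```

```bash
python3 - <<'E'
from h import *
print(bot.sense());rel(.5755,.0755,.25)
E
```

```text
{'time_s': 6.45, 'joint_positions': array([ 2.49318091e-01,  2.47433439e-02, -3.10085363e-01,  1.23603457e+00,
        2.40491683e-04, -9.49275601e-01]), 'joint_velocities': array([-0.0001474 ,  0.00088782,  0.00044169, -0.00147289,  0.00098523,
       -0.00483572]), 'tau': array([-7.49741625e-01, -4.94151700e+01,  4.87104321e+01, -7.61701148e-01,
       -3.36982738e-01,  1.61772216e-02]), 'position': array([0.4943644 , 0.25969098, 0.02187724]), 'orientation': array([-1.77204196e+00,  2.59409880e+00,  3.90922066e-04]), 'contact_force': array([-1.90575255,  0.82192611,  2.45037215]), 'moment': array([ 0.18554366,  0.42458136, -0.00512464]), 'grip_force': 39.04669225215912, 'width': 0.026473035926470233}
cm tool shift [ 14.2  -14.25 -22.82]
tool x,y world [-0.364 -0.932 -0.   ] [-0.932  0.364  0.   ] [-1.e-04  2.e-04 -1.e+00] j [ 0.249  0.025 -0.31   1.236  0.    -0.949]
```

>>> apply_moves:
  rows:
    - [[0,0,-2,0,0,0,0.75],[0,0,-5,0,0,0,0.75],[0,0,-9,0,0,0.1,0.75],[0,0,-13,0,0,0.2,0.75],[0,0,-17,0,0,0.3,0.75],[0,0,-20,0,0,0.4,0.75],[0,0,-21.5,0,0,0.5,0.75],[0,0,-21.5,0,0,0.6,0.75]]

```text
time_s: 7.12
position: [0.4963, 0.2599, 0.2413]
orientation: [-0.917, 2.998, -0.001]
contact_force: [0.3, 0.6, -2.1]
width: 0.0268
grip_force: 39.8
```

```bash
python3 - <<'E'
from h import *
s=bot.sense();print(s["position"],s["width"],s["grip_force"],s["contact_force"]);rel(.577,.0748,.237)
E
```

```text
[0.49629357 0.25989097 0.24128492] 0.02676724353766354 39.80920672416687 [ 0.27473889  0.55391893 -2.07255332]
cm tool shift [  3.67 -19.86   0.45]
tool x,y world [-0.829 -0.559 -0.006] [-0.559  0.829 -0.002] [ 0.0062  0.0014 -1.    ] j [ 0.249 -0.013  0.053  1.63  -0.    -0.345]
```

>>> apply_moves:
  rows:
    - [[0.5,-3,0,0,0,0.1,0.75],[1.2,-7,0,0,0,0.2,0.75],[1.9,-11,0,0,0,0.3,0.75],[2.6,-15,0,0,0,0.4,0.75],[3.2,-18,0,0,0,0.5,0.75],[3.5,-19.9,0,0,0,0.6,0.75],[3.5,-19.9,0,0,0,0.7,0.75],[3.5,-19.9,0,0,0,0.8,0.75]]

```text
time_s: 7.78
position: [0.5781, 0.0738, 0.2359]
orientation: [-0.327, -3.123, 0.0]
contact_force: [-0.4, -0.3, -2.5]
width: 0.0261
grip_force: 39.9
```

>>> apply_moves:
  rows:
    - [[0,0,0,0,0,0,0.75],[0,0,0,0,0,0,0.75],[0,0,0,0,0,0,0.75],[0,0,0,0,0,0,0.75],[0,0,0,0,0,0,0.75]]

```text
time_s: 8.2
position: [0.5777, 0.0758, 0.2368]
orientation: [0.312, 3.126, 0.0]
contact_force: [1.4, 0.2, -1.8]
width: 0.0262
grip_force: 39.9
```

```bash
python3 - <<'E'
from h import *
s=bot.sense();print(s["position"],s["width"],s["grip_force"],s["contact_force"]);rel(.577,.0748,.207)
a=cam("side");b=cam("top")
cv2.imwrite("pics/s5.png",np.hstack([cv2.resize(c["color"][130:230,200:300,::-1],(400,400),interpolation=cv2.INTER_CUBIC) for c in(a,b)]))
# expected lid foot/brim centre, mouth centre in side crop
p=s["position"]; f=p-[.0014,-.0009,.0219]
print(((proj(a,[f,f+[0,0,.022],[.5767,.0745,.168],[.577,.0748,.168]])-[200,130])*4).round(1).tolist())
E
```

```text
[0.57771216 0.07579778 0.2367822 ] 0.02617774230002198 39.89452064037323 [ 1.37357183  0.16358224 -1.83908912]
cm tool shift [ 0.05 -0.11  2.98]
tool x,y world [-0.98   0.198 -0.   ] [0.198 0.98  0.   ] [ 0.  0. -1.] j [-0.094  0.063  0.121  1.629  0.     0.105]
[[186.1, 194.9], [184.9, 168.8], [189.6, 244.5], [188.9, 244.7]]
```

View pics/s5.png

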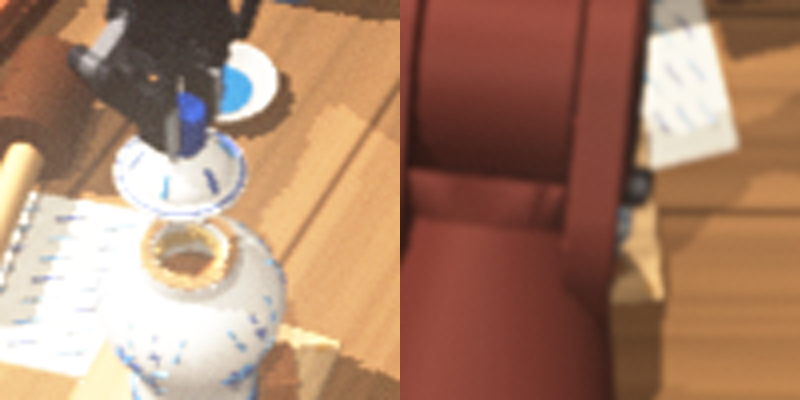

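Side half: the brim spans x 113–246 near row 175, and the cork ring spans x 139–238. The lid looks about 2–3 mm too far left, so I'll measure that numerically.

```bash
python3 - <<'E'
from h import *
a=cam("side");hsv=cv2.cvtColor(a["color"],cv2.COLOR_RGB2HSV).astype(int)
for r in range(168,204,2): print(r,' '.join(f"{x}" for x in hsv[r,224:268,1]))
s=bot.sense();p=s["position"];y=[0.003,0,0]
print(p,proj(a,[p-[0,0,.0219]+[0,0,.021],p-[0,0,.0009]+[.003,0,0],p-[0,0,.0009]+[0,.003,0],[p[0],p[1],.170]]))
E
```

```text
168 110 96 98 107 105 39 2 4 0 0 2 24 2 0 0 13 32 28 25 18 24 63 74 62 41 10 25 23 26 27 26 28 7 57 82 49 23 115 125 121 119 121 119 128
170 93 109 110 105 64 7 16 2 1 27 2 0 0 0 0 0 0 0 28 32 29 20 19 19 20 18 20 22 24 21 27 29 28 32 27 7 30 58 116 122 121 124 120 126
172 104 113 111 103 32 4 6 0 4 2 0 0 0 0 0 0 0 0 0 10 14 10 13 13 14 15 18 21 8 27 27 27 29 31 29 15 31 33 102 126 122 121 124 124
174 105 107 112 103 53 8 31 2 0 1 0 0 0 0 0 0 0 54 15 1 0 0 7 12 14 16 21 9 69 28 29 29 27 28 27 11 32 41 101 119 117 122 121 121
176 104 103 108 101 83 8 0 12 1 0 1 1 1 1 1 1 4 90 1 0 1 1 2 7 14 19 19 21 33 62 6 28 27 28 13 47 11 76 117 120 122 121 119 123
178 109 109 107 111 112 89 20 4 12 0 0 1 2 2 3 3 63 76 9 5 5 6 8 11 14 16 20 24 25 8 13 28 24 10 32 24 68 114 116 123 120 120 120 120
180 75 88 91 98 102 105 103 64 10 1 16 7 0 0 0 1 6 11 16 15 14 14 16 20 23 21 17 15 16 14 14 24 31 12 47 101 115 121 118 121 122 118 121 124
182 0 0 0 0 0 0 0 2 14 31 20 7 1 3 25 25 12 2 0 0 0 0 0 0 1 14 18 30 20 3 5 35 76 108 117 121 116 119 115 119 117 120 116 116
184 0 1 1 1 1 0 0 0 0 0 0 0 0 0 12 29 18
[... 710 characters left out ...]
103 103 76 33 25 26 31 32 29 28 26
196 1 0 0 0 0 0 0 0 0 0 1 37 78 91 83 85 102 99 108 112 109 110 111 111 112 114 112 129 124 85 47 71 109 104 72 34 29 27 26 27 28 32 21 7
198 1 2 1 0 0 0 0 0 0 0 0 3 13 49 84 92 86 69 70 104 119 116 116 120 114 124 121 103 93 87 81 97 97 56 34 32 27 25 26 26 28 28 30 33
200 2 2 0 0 0 0 0 0 0 0 0 0 4 7 13 28 61 87 93 90 91 94 86 88 92 96 88 90 91 84 67 41 34 28 31 27 24 24 24 27 25 29 30 29
202 1 0 0 0 0 0 0 0 0 0 0 0 0 1 7 11 12 13 22 27 43 49 73 73 62 37 39 39 32 28 29 33 31 27 22 21 20 22 23 22 27 32 31 32
[0.57775234 0.07569328 0.23684951] [[245.89283045 171.95021352]
 [244.70527556 171.47347597]
 [245.22397228 172.8545928 ]
 [246.74357476 190.78543651]]
```

>>> apply_moves:
  rows:
    - [[0.26,0.03,0,0,0,0,0.75],[0.26,0.03,2,0,0,0,0.75],[0.26,0.03,3.6,0,0,0,0.75],[0.26,0.03,4,0,0,0,0.75],[0.26,0.03,4.2,0,0,0,0.75],[0.26,0.03,4.4,0,0,0,0.75],[0.26,0.03,4.6,0,0,0,0.75],[0.26,0.03,4.6,0,0,0,0.75]]

```text
time_s: 9.02
position: [0.5756, 0.0763, 0.1913]
orientation: [0.315, 3.125, 0.0]
contact_force: [-0.6, 0.5, -1.5]
width: 0.0262
grip_force: 39.9
```

>>> apply_moves:
  rows:
    - [[0,0,0.1,0,0,0,0.75],[0,0,0.2,0,0,0,0.75],[0,0,0.3,0,0,0,0.75],[0,0,0.3,0,0,0,0.75]]

```text
time_s: 9.35
position: [0.5753, 0.0763, 0.1877]
orientation: [-0.315, -3.126, -0.0]
contact_force: [-0.0, 0.5, -1.2]
width: 0.0263
grip_force: 39.9
```

>>> apply_moves:
  rows:
    - [[0,0,0.1,0,0,0,0.75],[0,0,0.2,0,0,0,0.75],[0,0,0.3,0,0,0,0.75],[0,0,0.3,0,0,0,0.75]]

```text
time_s: 9.68
position: [0.5752, 0.0763, 0.1845]
orientation: [-0.315, -3.125, -0.0]
contact_force: [-0.5, 0.4, -1.7]
width: 0.0264
grip_force: 39.9
```

>>> apply_moves:
  rows:
    - [[0,0,0.1,0,0,0,0.75],[0,0,0.2,0,0,0,0.75],[0,0,0.2,0,0,0,0.75]]

```text
time_s: 9.93
position: [0.5755, 0.0761, 0.1829]
orientation: [0.315, 3.125, -0.001]
contact_force: [0.7, -0.9, -1.3]
width: 0.0263
grip_force: 39.9
```

>>> apply_moves:
  rows:
    - [[0,0,0.1,0,0,0,0.75],[0,0,0.2,0,0,0,0.75],[0,0,0.2,0,0,0,0.75]]

```text
time_s: 10.18
position: [0.5756, 0.0759, 0.1809]
orientation: [0.315, 3.125, -0.001]
contact_force: [1.6, -3.9, -1.0]
width: 0.0264
grip_force: 39.7
```

>>> apply_moves:
  rows:
    - [[-0.06,-0.09,0,0,0,0,0.75],[-0.06,-0.09,0,0,0,0,0.75],[-0.06,-0.09,0,0,0,0,0.75]]

```text
time_s: 10.43
position: [0.5756, 0.0753, 0.1805]
orientation: [-0.315, -3.125, -0.0]
contact_force: [1.5, -1.4, -1.1]
width: 0.0263
grip_force: 39.7
```

>>> apply_moves:
  rows:
    - [[0,0,0.1,0,0,0,0.75],[0,0,0.1,0,0,0,0.75]]

```text
time_s: 10.6
position: [0.5756, 0.0753, 0.1796]
orientation: [-0.315, -3.125, 0.0]
contact_force: [0.8, -1.9, -1.0]
width: 0.0266
grip_force: 39.7
```

>>> apply_moves:
  rows:
    - [[0,0,0.1,0,0,0,0.75],[0,0,0.1,0,0,0,0.75]]

```text
time_s: 10.77
position: [0.5756, 0.0752, 0.1786]
orientation: [-0.315, -3.126, 0.0]
contact_force: [1.5, -3.7, -0.4]
width: 0.0266
grip_force: 39.8
```

>>> apply_moves:
  rows:
    - [[-0.05,-0.1,0,0,0,0,0.75],[-0.05,-0.1,0.05,0,0,0,0.75],[-0.05,-0.1,0.05,0,0,0,0.75]]

```text
time_s: 11.02
position: [0.5757, 0.0746, 0.178]
orientation: [-0.315, -3.125, -0.001]
contact_force: [0.9, -0.9, -2.6]
width: 0.0261
grip_force: 39.8
```

>>> apply_moves:
  rows:
    - [[0,0,0.1,0,0,0,0.75],[0,0,0.1,0,0,0,0.75]]

```text
time_s: 11.18
position: [0.5758, 0.0745, 0.177]
orientation: [-0.315, -3.125, -0.001]
contact_force: [0.1, -1.2, -2.9]
width: 0.0265
grip_force: 39.8
```

>>> apply_moves:
  rows:
    - [[0,0,0.1,0,0,0,0.75],[0,0,0.1,0,0,0,0.75]]

```text
time_s: 11.35
position: [0.5761, 0.0744, 0.1764]
orientation: [0.315, 3.125, 0.0]
contact_force: [-0.2, 0.5, -0.2]
width: 0.0264
grip_force: 40.0
```

>>> apply_moves:
  rows:
    - [[0,0,0.05,0,0,0,0.75],[0,0,0.05,0,0,0,0.75]]

```text
time_s: 11.52
position: [0.5762, 0.0743, 0.1763]
orientation: [0.315, 3.125, 0.0]
contact_force: [0.2, 0.7, 2.1]
width: 0.0265
grip_force: 40.2
```

>>> apply_moves:
  rows:
    - [[0,0,0.05,0,0,0,0.75],[0,0,0.05,0,0,0,0.75]]

```text
time_s: 11.68
position: [0.5764, 0.0743, 0.1762]
orientation: [0.315, 3.124, 0.0]
contact_force: [-0.8, 0.2, 5.2]
width: 0.0263
grip_force: 40.6
```

>>> apply_moves:
  rows:
    - [[0,0,-0.05,0,0,-0.08,0.75],[0,0,-0.08,0,0,-0.16,0.75],[0,0,-0.11,0,0,-0.24,0.75],[0,0,-0.14,0,0,-0.32,0.75],[0,0,-0.14,0,0,-0.32,0.75]]

```text
time_s: 12.1
position: [0.5764, 0.0742, 0.1774]
orientation: [-0.193, 3.134, -0.0]
contact_force: [0.0, -0.7, 4.5]
width: 0.0264
grip_force: 40.4
```

>>> apply_moves:
  rows:
    - [[0,0,-0.03,0,0,-0.08,0.75],[0,0,-0.06,0,0,-0.16,0.75],[0,0,-0.1,0,0,-0.24,0.75],[0,0,-0.13,0,0,-0.32,0.75],[0,0,-0.16,0,0,-0.4,0.75],[0,0,-0.16,0,0,-0.4,0.75]]

```text
time_s: 12.6
position: [0.5766, 0.0743, 0.179]
orientation: [-0.808, 3.034, -0.001]
contact_force: [0.3, 0.5, 5.1]
width: 0.0265
grip_force: 40.4
```

>>> apply_moves:
  rows:
    - [[0,0,-0.03,0,0,-0.08,0.75],[0,0,-0.06,0,0,-0.16,0.75],[0,0,-0.1,0,0,-0.24,0.75],[0,0,-0.1,0,0,-0.24,0.75]]

```text
time_s: 12.93
position: [0.5766, 0.0743, 0.1799]
orientation: [-1.163, 2.917, -0.001]
contact_force: [1.0, 0.6, 6.0]
width: 0.0265
grip_force: 40.4
```

>>> apply_moves:
  rows:
    - [[0,0,-0.07,0,0,-0.06,0.75],[0,0,-0.1,0,0,-0.12,0.75],[0,0,-0.12,0,0,-0.18,0.75],[0,0,-0.15,0,0,-0.24,0.75],[0,0,-0.15,0,0,-0.24,0.75]]

```text
time_s: 13.35
position: [0.5765, 0.0743, 0.1809]
orientation: [-1.501, 2.758, -0.0]
contact_force: [4.0, 0.9, 2.3]
width: 0.0266
grip_force: 40.0
```

>>> apply_moves:
  rows:
    - [[0,0,-0.02,0,0,-0.05,0.75],[0,0,-0.04,0,0,-0.1,0.75],[0,0,-0.04,0,0,-0.1,0.75]]

```text
time_s: 13.6
position: [0.5765, 0.0744, 0.1812]
orientation: [-1.636, 2.681, -0.0]
contact_force: [3.2, 1.0, 0.5]
width: 0.0265
grip_force: 39.9
```

>>> apply_moves:
  rows:
    - [[0,0,-0.02,0,0,-0.05,0.75],[0,0,-0.04,0,0,-0.1,0.75],[0,0,-0.04,0,0,-0.1,0.75]]

```text
time_s: 13.85
position: [0.5763, 0.0745, 0.1815]
orientation: [-1.769, 2.595, 0.0]
contact_force: [3.9, 2.5, 0.3]
width: 0.0263
grip_force: 39.7
```

>>> apply_moves:
  rows:
    - [[-0.04,-0.04,0,0,0,-0.04,0.75],[-0.04,-0.04,0,0,0,-0.08,0.75],[-0.04,-0.04,0,0,0,-0.08,0.75]]

```text
time_s: 14.1
position: [0.5767, 0.0746, 0.1814]
orientation: [-1.871, 2.523, 0.0]
contact_force: [4.3, 1.7, 0.1]
width: 0.0261
grip_force: 39.7
```

>>> apply_moves:
  rows:
    - [[0,0,0,0,0,-0.04,0.75],[0,0,0,0,0,-0.08,0.75],[0,0,0,0,0,-0.08,0.75]]

```text
time_s: 14.35
position: [0.5767, 0.0746, 0.1815]
orientation: [-1.971, 2.446, 0.0]
contact_force: [4.6, 2.0, -0.9]
width: 0.0267
grip_force: 39.7
```

>>> apply_moves:
  rows:
    - [[0,0,0.05,0,0,0,0.75],[0,0,0.1,0,0,0,0.75],[0,0,0.1,0,0,0,0.75]]

```text
time_s: 14.6
position: [0.5769, 0.0745, 0.1808]
orientation: [-1.971, 2.445, -0.001]
contact_force: [6.2, 1.8, 0.4]
width: 0.0267
grip_force: 39.7
```

>>> apply_moves:
  rows:
    - [[-0.04,-0.07,0,0,0,0,0.75],[-0.04,-0.07,0,0,0,0,0.75],[-0.04,-0.07,0,0,0,0,0.75]]

```text
time_s: 14.85
position: [0.5773, 0.0747, 0.1804]
orientation: [1.973, -2.444, -0.0]
contact_force: [4.5, 1.9, -0.6]
width: 0.0263
grip_force: 39.7
```

>>> apply_moves:
  rows:
    - [[0,0,0.05,0,0,0,0.75],[0,0,0.1,0,0,0,0.75],[0,0,0.1,0,0,0,0.75]]

```text
time_s: 15.1
position: [0.5774, 0.0746, 0.1797]
orientation: [-1.974, 2.444, -0.0]
contact_force: [5.6, 1.6, 0.4]
width: 0.0265
grip_force: 39.7
```

>>> apply_moves:
  rows:
    - [[-0.03,-0.07,0.05,0,0,0,0.75],[-0.03,-0.07,0.15,0,0,0,0.75],[-0.03,-0.07,0.15,0,0,0,0.75]]

```text
time_s: 15.35
position: [0.5779, 0.0747, 0.1777]
orientation: [1.974, -2.443, -0.0]
contact_force: [3.5, 0.7, -0.9]
width: 0.0262
grip_force: 39.7
```

>>> apply_moves:
  rows:
    - [[0,0,0.1,0,0,0,0.75],[0,0,0.15,0,0,0,0.75],[0,0,0.15,0,0,0,0.75]]

```text
time_s: 15.6
position: [0.5779, 0.0748, 0.1764]
orientation: [1.974, -2.443, -0.0]
contact_force: [2.7, 0.3, -1.4]
width: 0.0264
grip_force: 39.7
```

>>> apply_moves:
  rows:
    - [[0,0,0.05,0,0,0,0.75],[0,0,0.1,0,0,0,0.75],[0,0,0.1,0,0,0,0.75]]

```text
time_s: 15.85
position: [0.578, 0.0749, 0.1761]
orientation: [-1.974, 2.443, -0.0]
contact_force: [2.0, 0.7, 3.6]
width: 0.0259
grip_force: 40.3
```

>>> apply_moves:
  rows:
    - [[0,0,0.05,0,0,0,0.75],[0,0,0.1,0,0,0,0.75],[0,0,0.1,0,0,0,0.75]]

```text
time_s: 16.1
position: [0.5781, 0.0749, 0.1758]
orientation: [-1.974, 2.443, -0.001]
contact_force: [-1.6, 0.6, 9.4]
width: 0.0261
grip_force: 40.9
```

>>> apply_moves:
  rows:
    - [[0,0,-0.1,0,0,0,0.75],[0,0,-0.07,0,0,0.08,0.75],[0,0,-0.03,0,0,0.16,0.75],[0,0,0,0,0,0.24,0.75],[0,0,0,0,0,0.24,0.75]]

```text
time_s: 16.52
position: [0.5782, 0.0751, 0.1752]
orientation: [-1.661, 2.666, -0.0]
contact_force: [0.9, 0.9, 5.5]
width: 0.0263
grip_force: 40.3
```

```bash
python3 - <<'E'
from h import *
s=bot.sense();print(s["moment"],s["joint_positions"],s["contact_force"],s["position"])
E
```

```text
[ 0.28987398 -0.38324886 -0.00206475] [-9.52519217e-02  4.72789935e-02 -6.85439161e-03  1.51585796e+00
  4.09762998e-04 -1.20970333e+00] [0.86518794 0.89953989 5.50584797] [0.57822512 0.07508374 0.17517111]
```

>>> apply_moves:
  rows:
    - [[0,0,0.02,0,0,0.08,0.75],[0,0,0.05,0,0,0.16,0.75],[0,0,0.08,0,0,0.24,0.75],[0,0,0.11,0,0,0.32,0.75],[0,0,0.14,0,0,0.4,0.75],[0,0,0.14,0,0,0.4,0.75]]

```text
time_s: 17.02
position: [0.5781, 0.0748, 0.1736]
orientation: [-1.1, 2.942, -0.0]
contact_force: [0.7, 0.0, 5.3]
width: 0.0264
grip_force: 40.4
```

>>> apply_moves:
  rows:
    - [[0,0,0.03,0,0,0.08,0.75],[0,0,0.06,0,0,0.16,0.75],[0,0,0.1,0,0,0.24,0.75],[0,0,0.1,0,0,0.24,0.75]]

```text
time_s: 17.35
position: [0.578, 0.0747, 0.1725]
orientation: [-0.742, 3.053, -0.001]
contact_force: [-0.4, 0.6, 4.8]
width: 0.0264
grip_force: 40.4
```

```bash
python3 - <<'E'
from h import *
s=bot.sense();print(s["moment"],s["joint_positions"][5],s["contact_force"],s["position"])
E
```

```text
[-0.02663442 -0.0948182  -0.0495981 ] -0.5726562148725127 [-0.43290389  0.55449193  4.79864578] [0.57798989 0.07474094 0.17254119]
```

>>> apply_moves:
  rows:
    - [[0,0,0.03,0,0,0.08,0.75],[0,0,0.03,0,0,0.16,0.75],[0,0,0.03,0,0,0.24,0.75],[0,0,0.03,0,0,0.24,0.75]]

```text
time_s: 17.68
position: [0.5778, 0.0747, 0.1719]
orientation: [0.373, -3.119, 0.001]
contact_force: [0.2, 0.1, 4.1]
width: 0.0264
grip_force: 40.2
```

```bash
python3 - <<'E'
from h import *
s=bot.sense();print(s["moment"],s["joint_positions"][5],s["contact_force"],s["position"])
E
```

```text
[-0.17530672 -0.06902486 -0.01023918] -0.3337137181135528 [0.22925767 0.11722051 4.07334797] [0.57776047 0.07465497 0.17186434]
```

>>> apply_moves:
  rows:
    - [[0,0,0,0,0,0.08,0.75],[0,0,0.01,0,0,0.16,0.75],[0,0,0.01,0,0,0.16,0.75]]

```text
time_s: 17.93
position: [0.5776, 0.0747, 0.1714]
orientation: [0.125, -3.138, 0.0]
contact_force: [0.1, -0.4, 1.8]
width: 0.0262
grip_force: 40.0
```

```bash
python3 - <<'E'
from h import *
s=bot.sense();print(s["moment"],s["joint_positions"][5],s["contact_force"],s["position"])
E
```

```text
[-0.24342556  0.00899168 -0.00769259] -0.1754214279896156 [ 0.10620664 -0.37292221  1.79581647] [0.57757648 0.07472021 0.17142345]
```

>>> apply_moves:
  rows:
    - [[0,0,0.01,0,0,0.05,0.75],[0,0,0.02,0,0,0.1,0.75],[0,0,0.02,0,0,0.1,0.75]]

```text
time_s: 18.18
position: [0.5775, 0.0748, 0.1712]
orientation: [-0.028, -3.14, 0.0]
contact_force: [-0.3, -0.3, 2.0]
width: 0.0267
grip_force: 39.8
```

```bash
python3 - <<'E'
from h import *
s=bot.sense();print(s["moment"],s["joint_positions"][5],s["contact_force"],s["position"])
E
```

```text
[-0.30384455  0.06123825 -0.01425841] -0.07793679337433759 [-0.28928757 -0.26090509  1.97594991] [0.57752918 0.07477773 0.17119043]
```

>>> apply_moves:
  rows:
    - [[0,0,0.02,0,0,0.05,0.75],[0,0,0.04,0,0,0.1,0.75],[0,0,0.04,0,0,0.1,0.75]]

```text
time_s: 18.43
position: [0.5775, 0.0748, 0.1708]
orientation: [-0.185, -3.135, 0.0]
contact_force: [-1.7, 0.5, 2.1]
width: 0.0262
grip_force: 39.7
```

```bash
python3 - <<'E'
from h import *
s=bot.sense();print(s["moment"],s["joint_positions"][5],s["contact_force"],s["position"])
E
```

```text
[-0.39317112  0.22763743  0.01275362] 0.02224495915983931 [-1.69153296  0.45395068  2.1414329 ] [0.57749633 0.07478529 0.17080862]
```

>>> apply_moves:
  rows:
    - [[0,0,0.02,0,0,0.05,0.75],[0,0,0.04,0,0,0.1,0.75],[0,0,0.04,0,0,0.1,0.75]]

```text
time_s: 18.68
position: [0.5775, 0.0748, 0.1706]
orientation: [-0.341, -3.122, 0.0]
contact_force: [-1.0, -0.1, 2.2]
width: 0.026
grip_force: 39.5
```

```bash
python3 - <<'E'
from h import *
s=bot.sense();print(s["moment"],s["joint_positions"][5],s["contact_force"],s["position"])
E
```

```text
[-0.44265537  0.48871513  0.0331312 ] 0.12234127221102249 [-1.00748052 -0.0895764   2.17151361] [0.57753904 0.0748159  0.17057547]
```

>>> apply_moves:
  rows:
    - [[0,0,0.02,0,0,0.04,0.75],[0,0,0.03,0,0,0.08,0.75],[0,0,0.03,0,0,0.08,0.75]]

```text
time_s: 18.93
position: [0.5776, 0.0749, 0.1704]
orientation: [-0.465, -3.106, 0.0]
contact_force: [-1.9, 0.9, 3.5]
width: 0.026
grip_force: 39.4
```

```bash
python3 - <<'E'
from h import *
s=bot.sense();print(s["moment"],s["joint_positions"][5],s["contact_force"],s["position"],s["tau"][5])
E
```

```text
[-0.50957136  0.75381328  0.15180196] 0.20185715697819348 [-1.88280291  0.88713188  3.49609975] [0.57758603 0.07487767 0.17039006] 0.8917093276977539
```

>>> apply_moves:
  rows:
    - [[0,0,0.02,0,0,0.04,0.75],[0,0,0.02,0,0,0.06,0.75],[0,0,0.02,0,0,0.06,0.75]]

```text
time_s: 19.18
position: [0.578, 0.075, 0.1704]
orientation: [0.56, 3.091, 0.0]
contact_force: [-1.3, 1.0, 3.3]
width: 0.0262
grip_force: 39.2
```

```bash
python3 - <<'E'
from h import *
s=bot.sense();print(s["moment"],s["joint_positions"][5],s["contact_force"],s["position"],s["tau"][5])
E
```

```text
[-0.22521851  0.39694464  0.11912694] 0.262939294703242 [-1.34646566  1.02394517  3.28087692] [0.57801998 0.07497656 0.17040232] 0.525897927582264
```

Torque rose and then eased without further descent. The cork is compressed about 1.5 mm, which points to snug. I'll let go, rise and inspect.

>>> apply_moves:
  rows:
    - [[0,0,0,0,0,0,0.5],[0,0,0,0,0,0,0.3],[0,0,0,0,0,0,0],[0,0,0,0,0,0,0],[0,0,-1,0,0,0,0],[0,0,-4,0,0,0,0],[0,0,-8,0,0,0,0],[0,0,-10,0,0,0,0]]

```text
time_s: 19.85
position: [0.5785, 0.0748, 0.2752]
orientation: [0.562, 3.087, 0.001]
contact_force: [-0.4, -0.3, 0.7]
width: 0.0852
grip_force: 0.0
```

```bash
python3 - <<'E'
from h import *
s=bot.sense();print(s["contact_force"],s["position"],s["moment"])
a=cam("side")
cv2.imwrite("pics/s6.png",cv2.resize(a["color"][150:225,200:300,::-1],(800,600),interpolation=cv2.INTER_CUBIC))
E
```

```text
[-0.40250909 -0.32410729  0.72274179] [0.57853144 0.07481136 0.27520728] [-0.02758021 -0.01729198 -0.02765534]
```

View pics/s6.png

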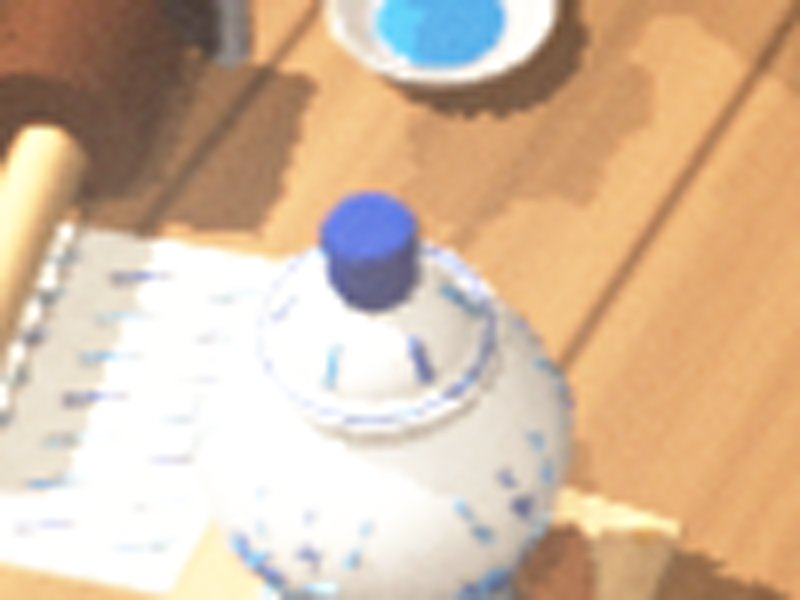

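The lid sits level and seated, with the brim at about (375,340) and no cork showing. A gentle regrip and torque check will confirm it is snug.

>>> apply_moves:
  rows:
    - [[0,0,3,0,0,0,0],[0,0,6,0,0,0,0],[0,0,8.5,0,0,0,0],[0,0,9.8,0,0,0,0],[0,0,9.9,0,0,0,0],[0,0,9.9,0,0,0,0],[0,0,9.9,0,0,0,0.6],[0,0,9.9,0,0,0,0.6]]

```text
time_s: 20.57
position: [0.5791, 0.0748, 0.1735]
orientation: [0.563, 3.088, 0.001]
contact_force: [0.4, 0.4, 0.4]
width: 0.0639
grip_force: 0.0
```

>>> apply_moves:
  rows:
    - [[0,0,0,0,0,0,0.65],[0,0,0,0,0,0,0.75],[0,0,0,0,0,0,0.75],[0,0,0,0,0,0,0.75],[0,0,0,0,0,0,0.75],[0,0,0,0,0,0,0.75]]
  squeeze: 40

```text
time_s: 21.07
position: [0.5785, 0.0749, 0.1721]
orientation: [0.563, 3.089, 0.001]
contact_force: [1.2, 1.0, 6.3]
width: 0.026
grip_force: 39.2
```

```bash
python3 - <<'E'
from h import *
s=bot.sense();print(s["moment"],s["joint_positions"][5],s["contact_force"],s["position"],s["tau"][5])
E
```

```text
[0.23441118 0.01532126 0.0072123 ] 0.26533338061734435 [1.15796573 1.00082343 6.25235397] [0.57845481 0.07494189 0.17207074] 0.005387885612435639
```

>>> apply_moves:
  rows:
    - [[0,0,0.01,0,0,0.03,0.75],[0,0,0.01,0,0,0.03,0.75]]

```text
time_s: 21.23
position: [0.5784, 0.0749, 0.1719]
orientation: [0.612, 3.08, 0.0]
contact_force: [-0.6, 1.0, 5.5]
width: 0.026
grip_force: 39.2
```

```bash
python3 - <<'E'
from h import *
s=bot.sense();print(s["moment"],s["joint_positions"][5],s["contact_force"],s["position"],s["tau"][5])
E
```

```text
[0.12001414 0.01906735 0.05375249] 0.29695926082291607 [-0.57250961  0.98706569  5.49503833] [0.57840531 0.07492055 0.17193163] 0.4494701698422432
```

>>> apply_moves:
  rows:
    - [[0,0,0.01,0,0,0.03,0.75],[0,0,0.01,0,0,0.03,0.75]]

```text
time_s: 21.4
position: [0.5784, 0.0749, 0.1719]
orientation: [0.658, 3.071, 0.0]
contact_force: [0.3, 0.8, 6.6]
width: 0.0267
grip_force: 39.3
```

```bash
python3 - <<'E'
from h import *
s=bot.sense();print(s["moment"],s["joint_positions"][5],s["contact_force"],s["position"],s["tau"][5])
a=cam("side");cv2.imwrite("pics/raw7.png",a["color"][:,:,::-1])
E
```

```text
[0.10786832 0.05554306 0.05225714] 0.32693403410658106 [0.25163813 0.79775495 6.5538664 ] [0.57840746 0.07491463 0.17188576] 0.4592642281204462
```

>>> apply_moves:
  rows:
    - [[0,0,0,0,0,0,0.5],[0,0,0,0,0,0,0.3],[0,0,0,0,0,0,0],[0,0,0,0,0,0,0],[0,0,-1,0,0,0,0],[0,0,-4,0,0,0,0],[0,0,-8,0,0,0,0],[0,0,-10,0,0,0,0]]

```text
time_s: 22.12
position: [0.5784, 0.0748, 0.2759]
orientation: [0.655, 3.069, 0.001]
contact_force: [1.0, -0.3, 0.9]
width: 0.0853
grip_force: 0.0
```

```bash
python3 - <<'E'
from h import *
c=cam("side");new=cv2.resize(c["color"][150:225,200:300,::-1],(800,600),interpolation=cv2.INTER_CUBIC);cv2.imwrite("pics/s7.png",new)
old=cv2.imread("pics/s6.png")
def marks(im):
    h=cv2.GaussianBlur(im,(9,9),0).astype(int); w=np.clip(h[:,:,0]-h[:,:,2]-15,0,None).astype(float)
    for (x0,x1,y0,y1) in((310,350,335,390),(400,440,330,390),(435,485,280,312),(265,300,285,325)):
        q=w[y0:y1,x0:x1];Y,X=np.mgrid[y0:y1,x0:x1];print(round((q*X).sum()/q.sum(),2),round((q*Y).sum()/q.sum(),2),round(q.sum()))
    q=w[190:300,315:425];Y,X=np.mgrid[190:300,315:425];print("knob",(q*X).sum()/q.sum(),(q*Y).sum()/q.sum())
marks(old);print();marks(new)
# ground-truth-style expected image shift of a mark per 0.06 rad
m=np.array([.5755,.0762,.168]);
for th in np.radians([100,130,160]):
    P=[m+[.024*np.cos(t),.024*np.sin(t),.014] for t in(th,th-.06)];print((np.diff(proj(c,P),axis=0)*8).round(1),((proj(c,P[0])-[200,150])*8).round())
E
```

```text
331.11 366.36 11327
417.61 357.67 10537
459.95 295.56 7964
278.46 313.79 331
knob 365.72413099970123 234.56110572874695

327.7 366.76 8747
416.15 358.31 11219
466.12 295.99 8855
274.05 310.03 495
knob 368.5755757125191 232.7986693763962
[[-4.7 -1.3]] [[351. 367.]]
[[-5.   0.7]] [[395. 368.]]
[[-3.9  2.6]] [[434. 353.]]
```

>>> apply_moves:
  rows:
    - [[0,0,3,0,0,0,0],[0,0,6,0,0,0,0],[0,0,8.5,0,0,0,0],[0,0,9.9,0,0,0,0],[0,0,10,0,0,0,0],[0,0,10,0,0,0,0],[0,0,10,0,0,0,0.6],[0,0,10,0,0,0,0.6]]

```text
time_s: 22.83
position: [0.579, 0.0748, 0.1731]
orientation: [0.656, 3.07, 0.001]
contact_force: [0.1, 0.2, 0.5]
width: 0.064
grip_force: 0.0
```

>>> apply_moves:
  rows:
    - [[0,0,0,0,0,0,0.65],[0,0,0,0,0,0,0.75],[0,0,0,0,0,0,0.75],[0,0,0,0,0,0,0.75],[0,0,-0.03,0,0,0,0.75],[0,0,-0.03,0,0,0,0.75]]
  squeeze: 40

```text
time_s: 23.33
position: [0.5784, 0.075, 0.1719]
orientation: [0.656, 3.071, 0.001]
contact_force: [1.4, 1.8, 4.0]
width: 0.0267
grip_force: 39.2
```

>>> apply_moves:
  rows:
    - [[0,0,0,0,0,0.02,0.75],[0,0,0,0,0,0.02,0.75]]

```text
time_s: 23.5
position: [0.5783, 0.0749, 0.1718]
orientation: [0.689, 3.064, 0.001]
contact_force: [0.6, 0.5, 4.8]
width: 0.0263
grip_force: 39.3
```

```bash
python3 - <<'E'
from h import *
s=bot.sense();print(s["moment"],s["joint_positions"][5],s["contact_force"],s["position"],s["tau"][5])
E
```

```text
[ 0.31723005 -0.15088368  0.03784519] 0.3470682466117388 [0.5946216  0.48551135 4.80478158] [0.57829672 0.07492908 0.17179181] 0.2829609252512455
```

>>> apply_moves:
  rows:
    - [[0,0,0,0,0,0.04,0.75],[0,0,0,0,0,0.04,0.75]]

```text
time_s: 23.67
position: [0.5781, 0.0749, 0.1717]
orientation: [0.751, 3.05, 0.0]
contact_force: [-0.6, 0.7, 5.3]
width: 0.0261
grip_force: 39.3
```

```bash
python3 - <<'E'
from h import *
s=bot.sense();print(s["moment"],s["joint_positions"][5],s["contact_force"],s["position"],s["tau"][5])
E
```

```text
[ 0.27872349 -0.10707479  0.04738627] 0.38725612594993286 [-0.55213598  0.71194203  5.34966639] [0.57813535 0.07487767 0.17166589] 0.5880576744675636
```

>>> apply_moves:
  rows:
    - [[0,0,0.01,0,0,0.04,0.75],[0,0,0.01,0,0,0.04,0.75]]

```text
time_s: 23.83
position: [0.5781, 0.0749, 0.1716]
orientation: [0.811, 3.035, 0.0]
contact_force: [-0.1, 0.9, 4.7]
width: 0.0262
grip_force: 39.4
```

```bash
python3 - <<'E'
from h import *
s=bot.sense();print(s["moment"],s["joint_positions"][5],s["contact_force"],s["position"],s["tau"][5])
E
```

```text
[0.18150086 0.03815219 0.03853014] 0.4265406238654595 [-0.0518381   0.90084472  4.70430192] [0.57808231 0.07485628 0.1715666 ] 0.6056243553757668
```

>>> apply_moves:
  rows:
    - [[0,0,0,0,0,0,0.5],[0,0,0,0,0,0,0.3],[0,0,0,0,0,0,0],[0,0,0,0,0,0,0],[0,0,-1,0,0,0,0],[0,0,-4,0,0,0,0],[0,0,-8,0,0,0,0],[0,0,-10,0,0,0,0]]

```text
time_s: 24.5
position: [0.5784, 0.0748, 0.2761]
orientation: [0.808, 3.032, 0.001]
contact_force: [0.4, 0.6, 0.8]
width: 0.0856
grip_force: 0.0
```

```bash
python3 - <<'E'
from h import *
fr=[cam("side")["color"][150:225,200:300,::-1].astype(float) for _ in range(4)]
c=cam("side")
new=cv2.resize(np.mean(fr,0).astype(np.uint8),(800,600),interpolation=cv2.INTER_CUBIC);cv2.imwrite("pics/s8.png",new)
def marks(im):
    h=cv2.GaussianBlur(im,(9,9),0).astype(int); w=np.clip(h[:,:,0]-h[:,:,2]-15,0,None).astype(float)
    r=[]
    for (x0,x1,y0,y1) in((310,350,335,390),(395,440,330,390),(435,490,280,315)):
        q=w[y0:y1,x0:x1];Y,X=np.mgrid[y0:y1,x0:x1];r.append((round((q*X).sum()/q.sum(),1),round((q*Y).sum()/q.sum(),1)))
    q=w[190:300,315:425];Y,X=np.mgrid[190:300,315:425];r.append(("knob",((q*X).sum()/q.sum()).round(1),((q*Y).sum()/q.sum()).round(1)));print(r)
for n in(6,7,8): marks(cv2.imread(f"pics/s{n}.png"))
E
```

```text
[(np.float64(331.1), np.float64(366.4)), (np.float64(417.6), np.float64(357.7)), (np.float64(460.1), np.float64(295.6)), ('knob', np.float64(365.7), np.float64(234.6))]
[(np.float64(327.7), np.float64(366.8)), (np.float64(416.1), np.float64(358.3)), (np.float64(467.0), np.float64(296.4)), ('knob', np.float64(368.6), np.float64(232.8))]
[(np.float64(321.9), np.float64(362.6)), (np.float64(409.7), np.float64(365.1)), (np.float64(470.7), np.float64(300.4)), ('knob', np.float64(369.4), np.float64(234.6))]
```

The marks turned with the gripper, so the lid still moves under mild torque (about 91° since the drop by my count). I'll make one more small, watched turn.

>>> apply_moves:
  rows:
    - [[0,0,3,0,0,0,0],[0,0,6,0,0,0,0],[0,0,8.5,0,0,0,0],[0,0,9.9,0,0,0,0],[0,0,10,0,0,0,0],[0,0,10,0,0,0,0],[0,0,10,0,0,0,0.6],[0,0,10,0,0,0,0.6]]

```text
time_s: 25.42
position: [0.5787, 0.0748, 0.1727]
orientation: [0.808, 3.034, 0.001]
contact_force: [1.2, -0.6, 0.4]
width: 0.0639
grip_force: 0.0
```

>>> apply_moves:
  rows:
    - [[0,0,0,0,0,0,0.65],[0,0,0,0,0,0,0.75],[0,0,0,0,0,0,0.75],[0,0,0,0,0,0,0.75],[0,0,-0.03,0,0,0,0.75],[0,0,-0.03,0,0,0,0.75]]
  squeeze: 40

```text
time_s: 25.92
position: [0.5784, 0.0748, 0.1721]
orientation: [0.809, 3.035, 0.0]
contact_force: [-0.5, -0.3, 4.3]
width: 0.0258
grip_force: 39.2
```

>>> apply_moves:
  rows:
    - [[0,0,0,0,0,0.04,0.75],[0,0,0,0,0,0.04,0.75]]

```text
time_s: 26.08
position: [0.5783, 0.075, 0.172]
orientation: [0.872, 3.018, 0.001]
contact_force: [-0.4, -0.6, 4.6]
width: 0.0263
grip_force: 39.2
```

```bash
python3 - <<'E'
from h import *
s=bot.sense();print(s["moment"],s["joint_positions"][5],s["contact_force"],s["position"],s["tau"][5])
E
```

```text
[0.02635382 0.08221331 0.02296595] 0.46693925447809315 [-0.39114068 -0.6182341   4.55965185] [0.57825367 0.07495114 0.1719931 ] 0.6055193021893501
```

>>> apply_moves:
  rows:
    - [[0,0,0.01,0,0,0.04,0.75],[0,0,0.01,0,0,0.04,0.75]]

```text
time_s: 26.25
position: [0.5782, 0.075, 0.1719]
orientation: [0.93, 3.0, 0.001]
contact_force: [-0.9, 0.6, 4.9]
width: 0.026
grip_force: 39.3
```

```bash
python3 - <<'E'
from h import *
s=bot.sense();print(s["moment"],s["joint_positions"][5],s["contact_force"],s["position"],s["tau"][5])
E
```

```text
[0.152553   0.02755993 0.0602875 ] 0.5059823210379507 [-0.89888185  0.57136677  4.93582004] [0.57821299 0.07502256 0.17185405] 0.6368649378418922
```

>>> apply_moves:
  rows:
    - [[0,0,0,0,0,0,0.5],[0,0,0,0,0,0,0.3],[0,0,0,0,0,0,0],[0,0,0,0,0,0,0],[0,0,-1,0,0,0,0],[0,0,-4,0,0,0,0],[0,0,-8,0,0,0,0],[0,0,-10,0,0,0,0]]

```text
time_s: 26.92
position: [0.5784, 0.0748, 0.2763]
orientation: [0.928, 2.997, 0.001]
contact_force: [0.3, 0.0, 1.9]
width: 0.085
grip_force: 0.0
```

```bash
python3 - <<'E'
from h import *
fr=[cam("side")["color"][150:225,200:300,::-1].astype(float) for _ in range(4)]
new=cv2.resize(np.mean(fr,0).astype(np.uint8),(800,600),interpolation=cv2.INTER_CUBIC);cv2.imwrite("pics/s9.png",new)
def marks(im):
    h=cv2.GaussianBlur(im,(9,9),0).astype(int); w=np.clip(h[:,:,0]-h[:,:,2]-15,0,None).astype(float)
    r=[]
    for (x0,x1,y0,y1) in((300,350,335,390),(390,440,330,390),(435,490,280,318)):
        q=w[y0:y1,x0:x1];Y,X=np.mgrid[y0:y1,x0:x1];r+=[round(float((q*X).sum()/q.sum()),1),round(float((q*Y).sum()/q.sum()),1)]
    print(r)
for n in(7,8,9): marks(cv2.imread(f"pics/s{n}.png"))
print(bot.sense()["contact_force"])
E
```

```text
[327.7, 366.8, 416.1, 358.3, 467.0, 296.5]
[321.9, 362.6, 409.7, 365.1, 470.7, 301.4]
[318.7, 356.7, 404.1, 369.7, 468.9, 301.3]
[-0.30467232 -0.0547209   0.10567521]
```

View pics/s9.png

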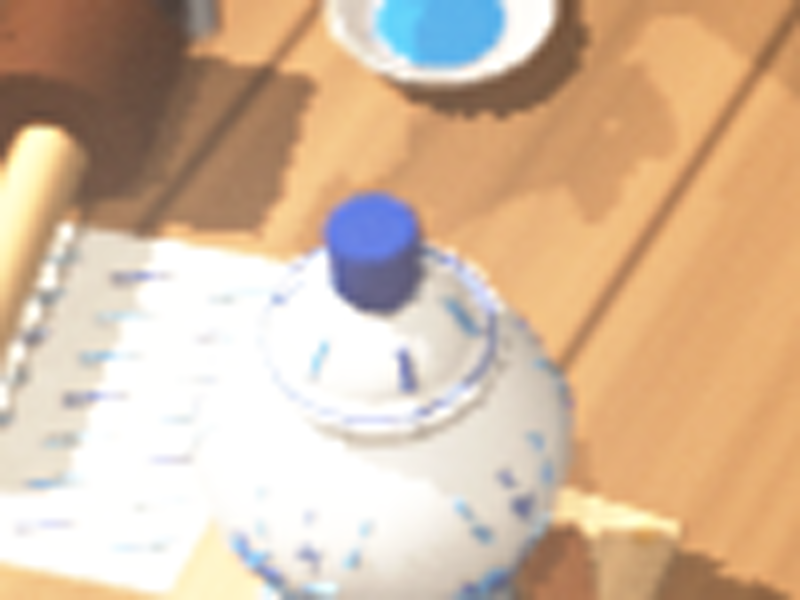

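The lid sits level with its brim on the cork all round. It turned only slightly more at rising torque (marks at about (319,357) and (404,370)). I'll hand in.

```bash
python3 -c "
from rig import bot
print(bot.close_job())"
```

```text
the job is handed in; nothing more can be done
None
```

I set the painted lid in the jar, backed it off until it dropped, then screwed it clockwise to about 95° (my estimate) until it felt snug, let go at 27 s, and handed the job in; the rig gave no verdict.

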